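# Lock the masking-tape stand with its slide-in clip

## Robot

A 7-joint arm with a two-finger parallel gripper is mounted at the origin on the work surface. World frame = base frame: x ahead of the robot, y to its left, z up, the work surface at z = 0. Lengths are in m, angles in degrees, forces in N, time in s.
With the tool pointing down it reaches from about 0.425 to 0.825 m from the base axis. Payload 3.6 kg.
Tool frame: the origin (TCP) lies at the very end of the fingers, on their centre line; the grasp point (between the pads) lies 19 mm behind it; z points along the fingers, y is the direction in which the jaws open and shut (so a half turn about z gives the same grasp; the last joint's range is limited). The gripper opens to 85 mm and grips with 20 to 120 N. Pads are 22 mm wide; open, the fingers measure 114 mm over their backs; the gripper's body (76 mm by 85 mm) begins 54 mm behind the grasp point. The pads swing forward as they close: fully open they stand 13 mm farther back than shut.
Start: joints at [66.549, 35.231, -0.722, 81.555, 0.464, 63.22, -2.315], TCP at [0.243, -0.603, 0.231] pointing down, gripper open.
Joint ranges: [-178.69, 178.69], [-17.37, 117.87], [-77.05, 75.6], [15.02, 138.74], [-78.02, 258.01], [0.78, 113.62], [-162.83, 162.83]. Speed limits (degrees/s): [159.86, 159.86, 180, 180, 180, 180, 180].

## Interface

Orientations are given as a 3x3 rotation matrix whose columns are the frame's x, y, z axes.
In Python, from rig import manip, vision gives the robot as it stands. The module is installed in compiled form; this text tells all that it offers.
- The arm moves only by the tool move_arm, never from a script. Its argument "commands" is a list of rows, each an object with "hand": the closure, from 0 (fully open) to 1 (shut); "linear": the shift along the world's x, y, z in m, a list of three; "twist": the turn about the world's z in degrees. A call has 1 to 10 rows; each row is the pose to reach, as a shift and turn from the pose commanded when the call began; what a row does not reach only later rows make up. A row lasts 1/8 s, in which the tool goes at most 62.5 mm and 10.7 degrees, less where a joint would pass 70% of its speed; a pose out of reach is approached as far as the arm can. A call with a gripper value outside its range is refused whole. The fingers move at their own pace and stop on an object; "newtons" is the grip in N (left out, the last holds). Time passes only in rows, so rows that repeat a pose let the fingers close. It gives the time, the measured TCP pose, the force and the opening at its end, in the units of the state.
- manip.observe(): the state, without advancing time (a new reading comes with each control period).
- vision.camera(name): name is "side" or "top"; returns the picture (420x560x3 uint8, red, green, blue); there is no depth.
- vision.calibration(name): a dict with "mtx" (3x3 intrinsics, pixels), "cam_to_world" (4x4, takes a point from camera to world coordinates). Camera axes: x right, y up, looking along -z (the intrinsics and any distortion apply to the point x, -y, -z); pixel columns grow to the right and rows downward; lengths in m; the calibration is good to about 2 mm. A picture is of the moment at which its call begins. calibration takes no time and is no camera call.
- manip.job_done(): hands the job in, once; it reports no verdict.
The state is a dict: "t": time; "qpos": joint angles; "qvel": joint speeds; "joint_torque": joint torques, N m; "tcp_pos": TCP position; "tool_rot": TCP orientation; "contact_force": force on the tool from outside, world axes, zero at the start; "moment": the same for the moment, N m; "opening": finger opening in m.
Only numpy, scipy, OpenCV 4.12 (cv2) and the standard library are available. Lean on these libraries where they do the work, as an engineer would, in place of code of your own. Each camera call takes 0.05 s, during which the arm holds its last target.

## Task

Two tape stands stand on the drawing desk, each with a red retaining clip lying in front of its spindle. On the stand with the cream masking tape, push the red clip sideways into the groove of the spindle until it is fully home under the steel cap, then let go. Leave the clip of the blue-tape stand where it lies.

Things in the scene. Friction and masses are not known exactly. Their poses are not given: they have to be found in the camera images.
- clip_tab (a point): Centre of the finger tab of the cream-tape stand's clip (red plastic, 35 g, loose, flat). The upright tab is 24 mm long (x), 14 mm wide (y) and spans 6 to 54 mm above the clip's underside; this point is 30 mm above it. x points to the clip's open mouth, z up. The tab stands on the clip's plate, 42 mm wide, 6 mm thick, with its rear edge 18 mm behind this point.
- clip_seat (a point): Same clip, same axes: point of its slot where the spindle axis lies when fully home, 28 mm ahead of the tab centre, 3 mm above the underside. The slot is 24 mm wide, open to +x, its floor 8 mm behind this point; prongs flare to a 40 mm mouth, tips 28 mm ahead. At start 45 to 60 mm short of home, up to 6 mm off line, askew up to 9 degrees.
- groove (a point): Spindle axis of the fixed cream-tape stand (roll 110 mm across), 3 mm above its white plate (top 50 mm above the desk) on which the clip slides. Groove: steel neck 16 mm thick, 12 mm high, under a dark cap 34 mm across, top 74 mm above the desk. The plate's tongue, 68 mm wide, reaches 118 mm along -x; push the clip along this frame's +x; it stops hard on the neck.
- other_clip_tab (a point): Tab centre of the identical red clip on the identical stand with the blue tape roll, which is to be left alone. Same axes as the first clip's tab.

How it is judged (in metres and radians):
At the end, for the whole second after the job is handed in: The cream-tape stand's clip sits in its spindle groove: seat centre within 8 mm of the spindle axis, lying on the plate under the cap (within 7 mm in height), level within 10 degrees (horizontal distance between clip_seat and groove below 0.008 m and z of clip_seat in the frame of groove between -0.007 and 0.007 m and angle between clip_seat's own z axis and vertical below 0.17 rad); the robot touches nothing.
It fails at once if the blue-tape stand's clip is moved by more than 15 mm (distance of other_clip_tab from where it was at the start of the episode above 0.015 m).
It also fails if it takes over 29 s, if anything falls off the work surface, if the arm or the gripper's body presses on something with over 40 N, if the wrist force passes 120 N, or if a joint passes its speed limit or range.

## Working session

There is one attempt and no reset: what is moved stays moved. The work goes in short steps, Python scripts to look and compute and a tool call to move; the robot and the scene stay as the last step left them, time stands still between calls to the robot, and variables do not carry over. Pictures are saved under pics/ and viewed, and the job is handed in when it is done.

Besides the shell and the picture viewer there is one more tool, called as name([rows], argument=value, ...), one row to a line, values as JSON. move_arm: Moves the arm, as the interface text tells. Its arguments: {"type":"object","properties":{"commands":{"type":"array","items":{"type":"object","properties":{"hand":{"type":"number"},"linear":{"type":"array","items":{"type":"number"}},"twist":{"type":"number"}}}},"newtons":{"type":"number"}},"required":["commands"]}

```bash
mkdir -p pics
python3 - <<'E'
from rig import manip, vision
import cv2,numpy as np
s=manip.observe();print(s['t'],s['tcp_pos'],s['tool_rot'],s['opening'],s['contact_force'])
for n in('side','top'):
    im=vision.camera(n);cv2.imwrite(f'pics/{n}0.png',im[:,:,::-1]);c=vision.calibration(n);print(n,c)
E
```

```text
0.0 [ 0.24251688 -0.60223587  0.23012011] [[ 9.27580195e-01  3.73622792e-01 -9.95421251e-04]
 [ 3.73624117e-01 -9.27577117e-01  2.38974921e-03]
 [-3.04652036e-05 -2.58859742e-03 -9.99996649e-01]] 0.08552734227641341 [0.02646008 0.39534765 0.31951402]
side {'mtx': array([[453.92592814,   0.        , 282.59726438],
       [  0.        , 453.92592814, 208.86699903],
       [  0.        ,   0.        ,   1.        ]]), 'cam_to_world': array([[-0.80543957,  0.41387214, -0.4242369 ,  0.17876654],
       [-0.5926526 , -0.56903521,  0.57005423,  0.49698978],
       [-0.00547617,  0.71056934,  0.70360588,  0.72870432],
       [ 0.        ,  0.        ,  0.        ,  1.        ]])}
top {'mtx': array([[454.71025938,   0.        , 278.62378451],
       [  0.        , 454.71025938, 212.78811537],
       [  0.        ,   0.        ,   1.        ]]), 'cam_to_world': array([[-0.01300693,  0.98262913, -0.18512378,  0.36240676],
       [-0.99920057, -0.0197723 , -0.03474597, -0.03492538],
       [-0.03780273,  0.18452384,  0.98210076,  1.12501622],
       [ 0.        ,  0.        ,  0.        ,  1.        ]])}
```

View pics/top0.png

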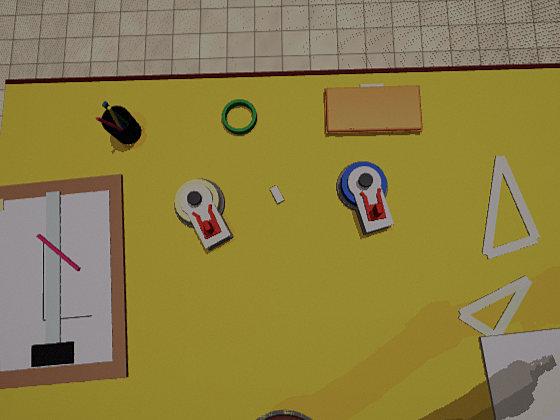

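View pics/side0.png

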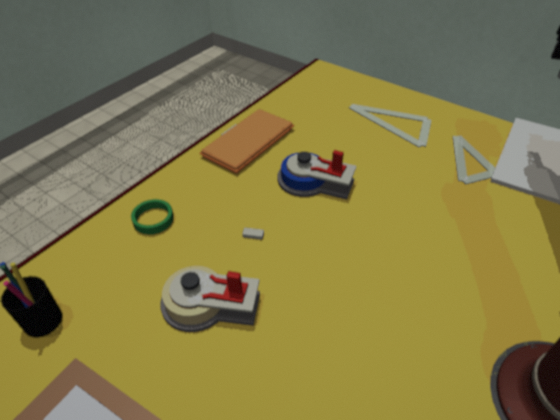

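The cream stand is at about (197,205) in the top view and (205,295) in the side view. The blue stand is at about (367,190) in the top view. I'll enlarge the cream stand.

Run:
```python
import cv2
a=cv2.imread('pics/top0.png')[170:260,165:245];b=cv2.imread('pics/side0.png')[260:330,155:265]
cv2.imwrite('pics/tc.png',cv2.resize(a,None,fx=6.6,fy=6.6,interpolation=cv2.INTER_CUBIC))
cv2.imwrite('pics/sc.png',cv2.resize(b,None,fx=7,fy=7,interpolation=cv2.INTER_CUBIC))
```

```text
(no output)
```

View pics/tc.png

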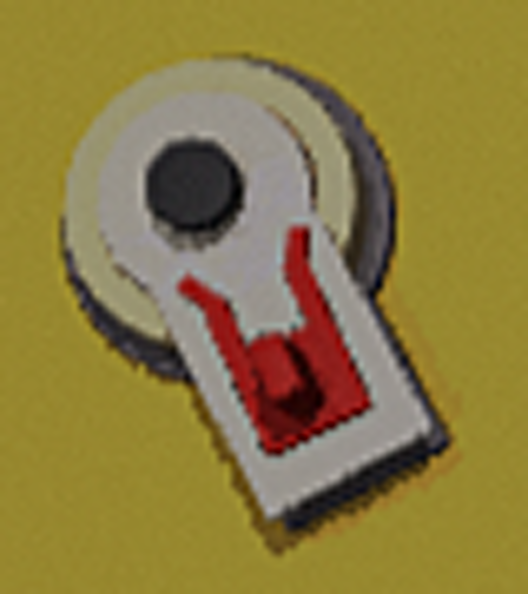

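View pics/sc.png

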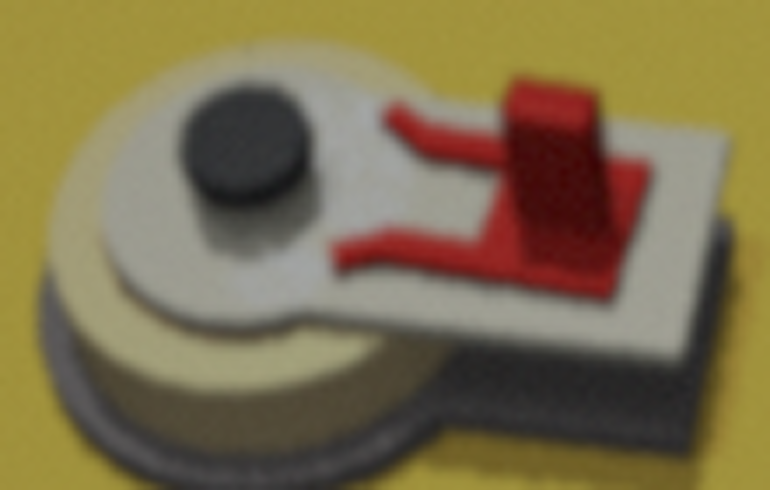

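```bash
cat > h.py <<'E'
import numpy as np
from rig import vision
def proj(n,uv,z):
    c=vision.calibration(n);K=c['mtx'];T=c['cam_to_world']
    d=np.array([(uv[0]-K[0,2])/K[0,0],-(uv[1]-K[1,2])/K[1,1],-1]);d=T[:3,:3]@d;o=T[:3,3]
    return o+d*(z-o[2])/d[2]
E
python3 - <<'E'
from h import *
np.set_printoptions(precision=4,suppress=True)
def T(u,v):return((u+.5)/6.6-.5+165,(v+.5)/6.6-.5+170)
def S(u,v):return((u+.5)/7-.5+155,(v+.5)/7-.5+260)
D={'cap':(T(193,185),S(248,142),.074),'tongL':(T(275,520),S(683,358),.05),'tongR':(T(435,430),S(728,133),.05),
'clipL':(T(272,452),S(612,297),.056),'clipR':(T(370,403),S(651,160),.056),'tipL':(T(190,288),S(345,250),.056),'tipR':(T(298,230),S(395,112),.056),
'tabtop':(T(275,365),S(555,103),.104)}
P={}
for k,(t,s,z) in D.items():
    a,b=proj('top',t,z)[:2],proj('side',s,z)[:2];P[k]=(a,b);print(k,a,b)
for i in(0,1):
    g=P['cap'][i];te=(P['tongL'][i]+P['tongR'][i])/2;r=(P['clipL'][i]+P['clipR'][i])/2;ti=(P['tipL'][i]+P['tipR'][i])/2
    ax=g-te;L=np.hypot(*ax);ax/=L;n=np.array([-ax[1],ax[0]])
    w=P['tongL'][i]-P['tongR'][i];c=ti-r
    print('axis',L,np.degrees(np.arctan2(*ax[::-1])),'perp',np.hypot(*w),np.degrees(np.arctan2(-w[0],w[1])))
    print('clip L',np.hypot(*c),np.degrees(np.arctan2(*c[::-1])))
    cu=c/np.hypot(*c);tab=r+cu*.018;seat=r+cu*.046
    print('rear w',np.hypot(*(P['clipL'][i]-P['clipR'][i])),'tab',tab,P['tabtop'][i],'seat',seat,'to go',(g-seat)@ax,'lat',(seat-g)@n)
E
```

```text
cap [0.6014 0.2042] [0.6003 0.2072]
tongL [0.4821 0.1771] [0.482  0.1802]
tongR [0.5139 0.1192] [0.5157 0.12  ]
clipL [0.5061 0.1774] [0.5047 0.1798]
clipR [0.5233 0.142 ] [0.5235 0.1418]
tipL [0.567  0.2086] [0.5683 0.2088]
tipR [0.5878 0.1692] [0.5875 0.1695]
tabtop [0.53   0.1673] [0.5286 0.1678]
axis 0.11764839159314666 28.46391168168623 perp 0.06605268231366437 28.746898945987283
clip L 0.06914621384114909 24.956463174560046
rear w 0.03936207278278823 tab [0.531  0.1673] [0.53   0.1673] seat [0.5564 0.1791] to go 0.05152588274156263 lat -0.0006052718021788037
axis 0.11638205370522632 29.364877950896165 perp 0.06904578424434991 29.218486354199005
clip L 0.06982367776114622 23.99204599414299
rear w 0.042358450339874607 tab [0.5305 0.1681] [0.5286 0.1678] seat [0.5561 0.1795] to go 0.052050220656852456 lat -0.0024825135051512177
```

Both views agree to within 3 mm:
- Groove: about (0.601, 0.2055), axis at 29°.
- Clip: tab at about (0.5305, 0.1677), yaw 24.5°, with 52 mm to go and 1.5 mm off line.

The sizes check out as well: tongue 117 mm by 67 mm, clip about 41 mm wide and 70 mm long. I'll move above the tab.

move_arm([
  {"hand": 0, "linear": [0.037, 0.05, 0], "twist": 0},
  {"hand": 0, "linear": [0.074, 0.1, 0], "twist": 0},
  {"hand": 0, "linear": [0.11, 0.15, 0], "twist": 0},
  {"hand": 0, "linear": [0.147, 0.2, 0], "twist": 0},
  {"hand": 0.2, "linear": [0.184, 0.25, 0], "twist": 0},
  {"hand": 0.2, "linear": [0.22, 0.3, 0], "twist": 0},
  {"hand": 0.3, "linear": [0.257, 0.353, 0], "twist": 0},
  {"hand": 0.3, "linear": [0.261, 0.413, 0], "twist": 1},
  {"hand": 0.3, "linear": [0.265, 0.473, 0], "twist": 1},
  {"hand": 0.3, "linear": [0.269, 0.533, 0], "twist": 2.6},
])

```text
t: 1.35
tcp_pos: [0.5115, -0.0679, 0.231]
tool_rot: [[0.909, 0.416, -0.001], [0.416, -0.909, 0.0], [-0.0, -0.0, -1.0]]
contact_force: [0.6, 0.2, -0.4]
opening: 0.0597
```

move_arm([
  {"hand": 0.4, "linear": [0.004, 0.06, 0], "twist": 0},
  {"hand": 0.4, "linear": [0.008, 0.12, 0], "twist": 0},
  {"hand": 0.4, "linear": [0.012, 0.18, 0], "twist": 0},
  {"hand": 0.4, "linear": [0.016, 0.235, -0.02], "twist": 0},
  {"hand": 0.4, "linear": [0.016, 0.235, -0.07], "twist": 0},
  {"hand": 0.4, "linear": [0.016, 0.235, -0.1], "twist": 0},
  {"hand": 0.4, "linear": [0.016, 0.235, -0.1], "twist": 0},
  {"hand": 0.4, "linear": [0.016, 0.235, -0.1], "twist": 0},
])

```text
t: 2.35
tcp_pos: [0.5286, 0.1652, 0.1323]
tool_rot: [[0.91, 0.415, 0.002], [0.415, -0.91, 0.001], [0.002, 0.0, -1.0]]
contact_force: [0.5, -0.5, -0.2]
opening: 0.0511
```

Run:
```python
from rig import manip, vision
import cv2,numpy as np
s=manip.observe();print(s['t'],s['tcp_pos'],s['tool_rot'],s['opening'],s['contact_force'])
a=vision.camera('side')[200:330,130:300,::-1];b=vision.camera('top')[150:280,140:270,::-1]
cv2.imwrite('pics/m1.png',np.hstack([cv2.resize(a,(520,400),interpolation=2),cv2.resize(b,(280,400)[:0] or (270,400),interpolation=2)]))
```

```text
2.35 [0.52861593 0.16521576 0.1323048 ] [[ 9.09884526e-01  4.14858052e-01  1.71626534e-03]
 [ 4.14857421e-01 -9.09886143e-01  7.25708906e-04]
 [ 1.86267223e-03  5.16941064e-05 -9.99998264e-01]] 0.051050792324944264 [ 0.4909634  -0.51663936 -0.17198392]
```

View pics/m1.png

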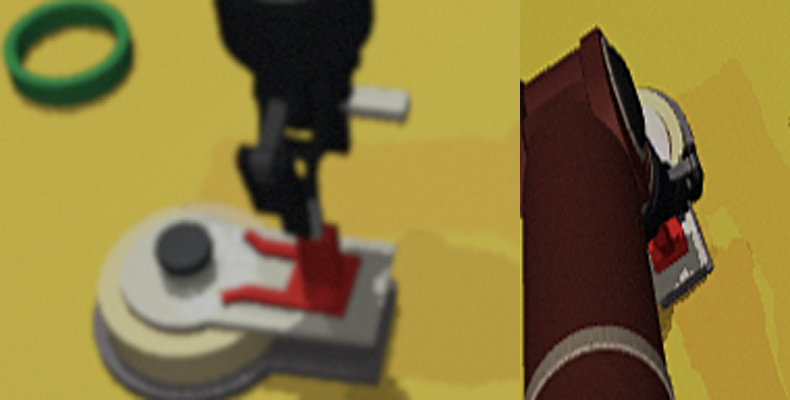

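Run:
```python
from rig import manip, vision
import numpy as np
s=manip.observe();c=vision.calibration('side');K=c['mtx'];T=np.linalg.inv(c['cam_to_world'])
def pj(p):
    q=T[:3,:3]@p+T[:3,3];q=K@np.array([q[0],-q[1],-q[2]]);u=q[:2]/q[2];return (u-[130,200])*[520/170,400/130]
p=s['tcp_pos'];R=s['tool_rot']
for y in(-.0255,0,.0255):
  for x in (-.011,.011): print(x,y,pj(p+R[:,1]*y+R[:,0]*x-R[:,2]*.006))
print('tabtop',pj(np.array([.5305,.1677,.104])))
```

```text
-0.011 -0.0255 [321.5110772  226.37769912]
0.011 -0.0255 [281.55789541 219.53558177]
-0.011 0 [334.61037817 188.97777032]
0.011 0 [295.53909733 182.45682818]
-0.011 0.0255 [347.10610346 153.30111572]
0.011 0.0255 [308.87878976 147.07938556]
tabtop [315.26538434 226.84745702]
```

The near fingertip at crop (300,225) matches its predicted position, so the jaws straddle the tab. I'll descend and grip.

move_arm([
  {"hand": 0.4, "linear": [-0.001, 0.001, -0.03], "twist": 0},
  {"hand": 0.4, "linear": [-0.001, 0.001, -0.05], "twist": 0},
  {"hand": 0.4, "linear": [-0.001, 0.001, -0.057], "twist": 0},
  {"hand": 0.4, "linear": [-0.001, 0.001, -0.057], "twist": 0},
  {"hand": 0.7, "linear": [-0.001, 0.001, -0.057], "twist": 0},
  {"hand": 0.9, "linear": [-0.001, 0.001, -0.057], "twist": 0},
  {"hand": 1, "linear": [-0.001, 0.001, -0.057], "twist": 0},
  {"hand": 1, "linear": [-0.001, 0.001, -0.057], "twist": 0},
  {"hand": 1, "linear": [-0.001, 0.001, -0.057], "twist": 0},
  {"hand": 1, "linear": [-0.001, 0.001, -0.057], "twist": 0},
], newtons=30)

```text
t: 3.7
tcp_pos: [0.5273, 0.1663, 0.0751]
tool_rot: [[0.91, 0.415, 0.001], [0.415, -0.91, 0.0], [0.001, 0.0, -1.0]]
contact_force: [-0.8, -0.7, 5.4]
opening: 0.0136
```

Run:
```python
from rig import manip, vision
import cv2,numpy as np
s=manip.observe();print(s['t'],s['tcp_pos'],s['opening'],s['contact_force'])
a=vision.camera('side')[200:330,130:300,::-1]
cv2.imwrite('pics/m2.png',cv2.resize(a,(765,585),interpolation=2))
```

```text
3.7 [0.52734328 0.16628348 0.07508686] 0.013562499779183201 [-0.75147993 -0.65507275  5.35627346]
```

View pics/m2.png

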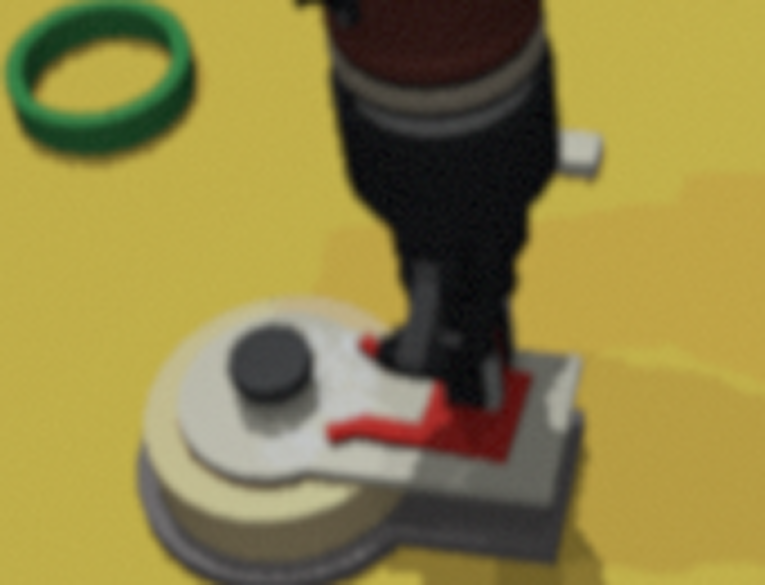

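The clip is held, with the opening at 13.6 mm for a 14 mm tab. I'll square it up and push to about 10 mm short of home.

move_arm([
  {"hand": 1, "linear": [0.004, 0.003, 0], "twist": 1.5},
  {"hand": 1, "linear": [0.009, 0.005, 0], "twist": 3},
  {"hand": 1, "linear": [0.014, 0.0075, 0], "twist": 4.5},
  {"hand": 1, "linear": [0.018, 0.0095, 0], "twist": 4.5},
  {"hand": 1, "linear": [0.022, 0.0115, 0], "twist": 4.5},
  {"hand": 1, "linear": [0.026, 0.0135, 0], "twist": 4.5},
  {"hand": 1, "linear": [0.03, 0.0155, 0], "twist": 4.5},
  {"hand": 1, "linear": [0.034, 0.0175, 0], "twist": 4.5},
  {"hand": 1, "linear": [0.038, 0.0195, 0], "twist": 4.5},
  {"hand": 1, "linear": [0.038, 0.0195, 0], "twist": 4.5},
])

```text
t: 5.0
tcp_pos: [0.563, 0.1841, 0.0752]
tool_rot: [[0.875, 0.485, -0.004], [0.485, -0.875, -0.003], [-0.005, 0.0, -1.0]]
contact_force: [-5.1, -2.8, 9.7]
opening: 0.0135
```

Run:
```python
from rig import manip, vision
import cv2,numpy as np
s=manip.observe();print(s['t'],s['tcp_pos'],s['opening'],s['contact_force'],s['moment'])
a=vision.camera('side')[240:330,150:270,::-1]
cv2.imwrite('pics/m3.png',cv2.resize(a,(780,585),interpolation=2))
```

```text
5.0 [0.56299564 0.18414855 0.07518508] 0.013466779489252654 [-5.11971227 -2.75918423  9.69580523] [-0.48819113  0.86083863 -0.01449554]
```

View pics/m3.png

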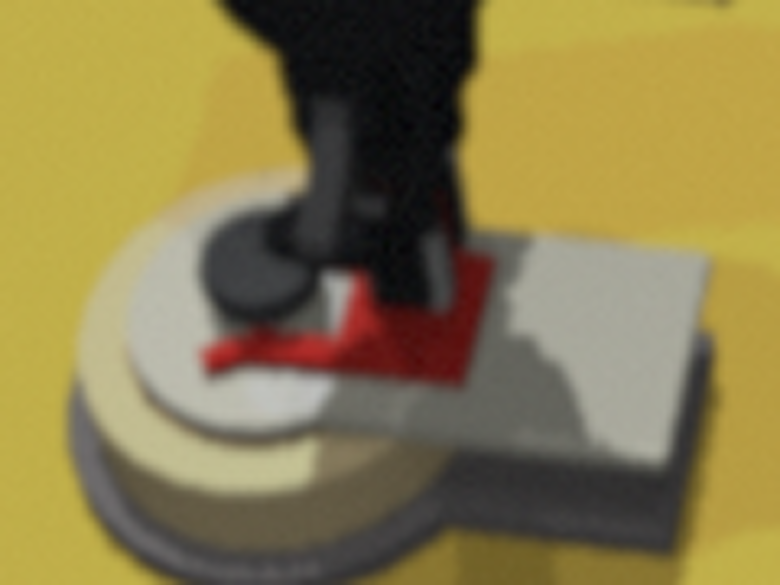

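About 12 mm remain and the lateral force is near zero. I'll continue slowly.

move_arm([
  {"hand": 1, "linear": [0.0015, 0.001, 0], "twist": 0},
  {"hand": 1, "linear": [0.003, 0.0018, 0], "twist": 0},
  {"hand": 1, "linear": [0.0045, 0.0026, 0], "twist": 0},
  {"hand": 1, "linear": [0.006, 0.0034, 0], "twist": 0},
  {"hand": 1, "linear": [0.0075, 0.0043, 0], "twist": 0},
  {"hand": 1, "linear": [0.0085, 0.005, 0], "twist": 0},
  {"hand": 1, "linear": [0.0085, 0.005, 0], "twist": 0},
])

```text
t: 5.92
tcp_pos: [0.5709, 0.1885, 0.0752]
tool_rot: [[0.875, 0.485, -0.005], [0.485, -0.875, -0.004], [-0.006, 0.001, -1.0]]
contact_force: [-6.1, -3.7, 11.5]
opening: 0.0135
```

move_arm([
  {"hand": 1, "linear": [0.001, 0.0005, 0], "twist": 0},
  {"hand": 1, "linear": [0.002, 0.001, 0], "twist": 0},
  {"hand": 1, "linear": [0.003, 0.0016, 0], "twist": 0},
  {"hand": 1, "linear": [0.003, 0.0016, 0], "twist": 0},
])

```text
t: 6.42
tcp_pos: [0.5742, 0.1904, 0.0752]
tool_rot: [[0.875, 0.485, -0.004], [0.485, -0.875, -0.003], [-0.005, 0.001, -1.0]]
contact_force: [-6.7, -2.6, 10.8]
opening: 0.0136
```

Run:
```python
from rig import manip, vision
import cv2,numpy as np
s=manip.observe();print(s['t'],s['tcp_pos'],s['opening'],s['contact_force'],s['moment'])
a=vision.camera('side')[240:330,150:270,::-1]
cv2.imwrite('pics/m4.png',cv2.resize(a,(780,585),interpolation=2))
```

```text
6.425 [0.57420052 0.19038442 0.07521558] 0.013628517237033273 [-6.69022457 -2.61063158 10.83012416] [-0.59724864  0.94716284 -0.0060979 ]
```

View pics/m4.png

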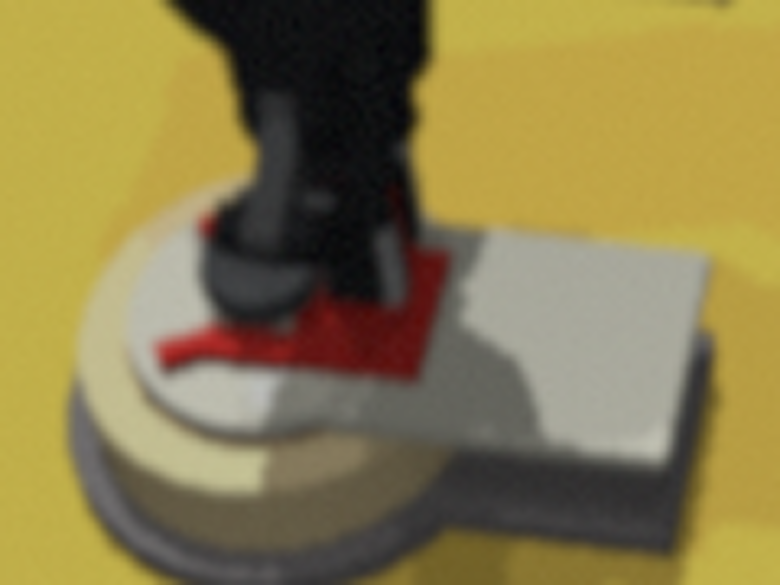

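The clip is at the computed home position but hasn't hit the hard stop yet. I'll push on until the force rises.

move_arm([
  {"hand": 1, "linear": [0.0009, 0.0005, 0], "twist": 0},
  {"hand": 1, "linear": [0.0018, 0.001, 0], "twist": 0},
  {"hand": 1, "linear": [0.0018, 0.001, 0], "twist": 0},
])

```text
t: 6.85
tcp_pos: [0.5744, 0.1905, 0.0754]
tool_rot: [[0.875, 0.485, -0.008], [0.485, -0.875, -0.005], [-0.01, 0.001, -1.0]]
contact_force: [-8.6, -5.0, 15.0]
opening: 0.0133
```

The TCP advanced only 0.2 mm of the 2 mm commanded and the force rose, so it's on the hard stop. I'll release and lift.

move_arm([
  {"hand": 0.7, "linear": [0, 0, 0], "twist": 0},
  {"hand": 0.4, "linear": [0, 0, 0], "twist": 0},
  {"hand": 0.4, "linear": [0, 0, 0], "twist": 0},
  {"hand": 0.4, "linear": [0, 0, 0.01], "twist": 0},
  {"hand": 0.4, "linear": [0, 0, 0.04], "twist": 0},
  {"hand": 0.4, "linear": [0, 0, 0.09], "twist": 0},
  {"hand": 0.4, "linear": [-0.03, -0.05, 0.12], "twist": 0},
  {"hand": 0.4, "linear": [-0.05, -0.1, 0.12], "twist": 0},
  {"hand": 0.4, "linear": [-0.05, -0.16, 0.12], "twist": 0},
  {"hand": 0.4, "linear": [-0.05, -0.22, 0.12], "twist": 0},
])

```text
t: 8.1
tcp_pos: [0.5283, -0.0283, 0.1955]
tool_rot: [[0.874, 0.486, 0.002], [0.486, -0.874, -0.0], [0.002, 0.001, -1.0]]
contact_force: [2.1, 0.1, 0.3]
opening: 0.0513
```

Run:
```python
from rig import manip, vision
import cv2,numpy as np
s=manip.observe();print(s['t'],s['tcp_pos'],s['opening'],s['contact_force'],s['moment'])
a=vision.camera('side')[:,:,::-1];b=vision.camera('top')[:,:,::-1]
cv2.imwrite('pics/side5.png',a);cv2.imwrite('pics/top5.png',b)
cv2.imwrite('pics/m5.png',np.hstack([cv2.resize(a[260:330,155:265],(440,280),interpolation=2),cv2.resize(b[170:250,165:245],(320,320),interpolation=2)[:280]]))
cv2.imwrite('pics/m6.png',np.hstack([cv2.resize(a,(400,300)),cv2.resize(b,(400,300))]))
```

```text
8.1 [ 0.5282553  -0.02830492  0.19548493] 0.05129672148615949 [2.14118235 0.0982749  0.34813844] [-0.02444803 -0.06207714 -0.03109009]
```

View pics/m5.png

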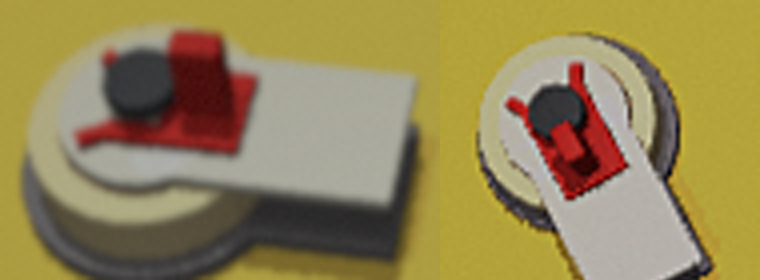

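View pics/m6.png

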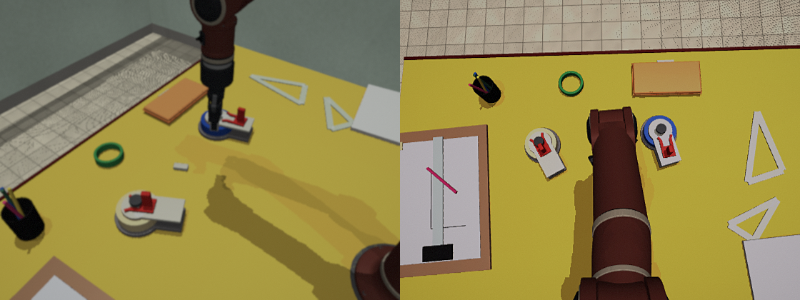

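Both views show the prongs on either side of the neck with the cap over the slot. I'll check this numerically.

Run:
```python
from h import *
def T(u,v):return((u-439.5)/4-.5+165,(v+.5)/4-.5+170)
def S(u,v):return((u+.5)/4-.5+155,(v+.5)/4-.5+260)
u=np.array([np.cos(np.radians(29)),np.sin(np.radians(29))])
for n,f,l,r,c in(('top',T,(568,200),(629,165),(557,111)),('side',S,(238,152),(258,76),(140,81))):
    L,R=[proj(n,f(*q),.056)[:2] for q in(l,r)];g=proj(n,f(*c),.074)[:2]
    m=(L+R)/2;seat=m+.046*u;print(n,L,R,g,'err',seat-g,'along',(seat-g)@u,'lat',(seat-g)@[-u[1],u[0]])
```

```text
top [0.55116197 0.20032185] [0.57184128 0.16374221] [0.60200512 0.20407712] err [-0.00027099  0.00025615] along -0.00011283076514396788 lat 0.0003554089601970346
side [0.55024105 0.20177267] [0.57082074 0.16584252] [0.60078199 0.20759031] err [-1.85899128e-05 -1.48146948e-03] along -0.0007344897590280916 lat -0.0012867098321590867
```

The seat error is under 2 mm in both views and the gripper is clear. I'm handing the job in.

```bash
python3 -c "
from rig import manip
print(manip.job_done())"
```

```text
the job is handed in; nothing more can be done
None
```

The cream-tape stand's red clip is fully home in its spindle groove, and I handed the job in at about 8.2 s of the 29 s allowed. I gripped the clip by its tab, squared it up by 4.5°, slid it about 52 mm to the hard stop, then let go and backed the arm away.

- **Fit:** after release, the seat measured within about 0.7 mm along and 1.3 mm across the spindle axis in both camera views, against a limit of 8 mm. The views agreed to about 2 mm. Height and tilt were not measured directly, but the pictures show the clip lying flat under the cap.
- **Force:** readings stayed low, at about 18 N at most in the values I saw between moves. At the stop, the gripper moved only 0.2 mm of the last 2 mm commanded.
- **Clear of everything:** the gripper is open and well above the desk. A 2 N reading remained after the last move, which I took to be motion settling.
- **Blue-tape stand:** I never went near its clip at low height, and it looks unmoved in the last pictures; I did not measure it.

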